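# Queue the cavity filters for test in order of size

## Task

Take the four filters out of the blue tray and queue them for test on the rail, one in each black nest, in order of size: the shortest in the nest next to the test jig (the black box with the clear clamp bars), the longest in the nest farthest from it. Each lies flat on the floor of its nest, tuning screws up, centred and straight along the nest between the ribs. They are tuned parts, so set them down gently and do not let them drop, and do not knock over the solvent bottle.

Things in the scene. Friction and masses are not known exactly. Their poses are not given: they have to be found in the camera images.
- filter_2: Loose two-cavity radio filter: silvery metal box 46 mm long (x), 36 wide (y), 32 high, about 80 g; two brass tuning screws in a row stand 9 mm above its lid; a brass socket (7 mm thick) sticks 9 mm out of each end. Origin: centre of underside; ends alike. Starts flat on the 4 mm floor of a low fixed blue tray (walls 18 mm high), roughly along world x, about 105 mm from its neighbour.
- filter_3: Loose three-cavity radio filter: silvery metal box 64 mm long (x), 36 wide (y), 32 high, about 110 g; three brass tuning screws in a row stand 9 mm above its lid; a brass socket (7 mm thick) sticks 9 mm out of each end. Origin: centre of underside; ends alike. Starts flat on the 4 mm floor of a low fixed blue tray (walls 18 mm high), roughly along world x, about 105 mm from its neighbour.
- filter_4: Loose four-cavity radio filter: silvery metal box 82 mm long (x), 36 wide (y), 32 high, about 140 g; four brass tuning screws in a row stand 9 mm above its lid; a brass socket (7 mm thick) sticks 9 mm out of each end. Origin: centre of underside; ends alike. Starts flat on the 4 mm floor of a low fixed blue tray (walls 18 mm high), roughly along world x, about 105 mm from its neighbour.
- filter_5: Loose five-cavity radio filter: silvery metal box 100 mm long (x), 36 wide (y), 32 high, about 170 g; five brass tuning screws in a row stand 9 mm above its lid; a brass socket (7 mm thick) sticks 9 mm out of each end. Origin: centre of underside; ends alike. Starts flat on the 4 mm floor of a low fixed blue tray (walls 18 mm high), roughly along world x, about 105 mm from its neighbour.
- nest_1: Fixed black nest, 80 (x) by 66 mm (y), number 1 of four alike, 95 mm apart along their own +y, bolted on an aluminium rail. Origin: centre of underside, 20 mm above the bench; its floor is 8 mm above that. A rib 6 mm wide, 5 mm high runs along each side parallel to x, 54 mm clear between; ends open: a long filter overhangs both equally.
- nest_2: Fixed black nest, 80 (x) by 66 mm (y), number 2 of four alike, 95 mm apart along their own +y, bolted on an aluminium rail. Origin: centre of underside, 20 mm above the bench; its floor is 8 mm above that. A rib 6 mm wide, 5 mm high runs along each side parallel to x, 54 mm clear between; ends open: a long filter overhangs both equally.
- nest_3: Fixed black nest, 80 (x) by 66 mm (y), number 3 of four alike, 95 mm apart along their own +y, bolted on an aluminium rail. Origin: centre of underside, 20 mm above the bench; its floor is 8 mm above that. A rib 6 mm wide, 5 mm high runs along each side parallel to x, 54 mm clear between; ends open: a long filter overhangs both equally.
- nest_4: Fixed black nest, 80 (x) by 66 mm (y), number 4 of four alike, 95 mm apart along their own +y, bolted on an aluminium rail. Origin: centre of underside, 20 mm above the bench; its floor is 8 mm above that. A rib 6 mm wide, 5 mm high runs along each side parallel to x, 54 mm clear between; ends open: a long filter overhangs both equally.
- jig: Fixed test jig: black box 120 (x) by 140 mm (y), 90 mm high over all, with steel deck, two clear clamp bars and a red-tipped lever. Stands about 310 mm from the rail's middle, beyond the nest_1 end or the nest_4 end; an open red parts bin of like footprint stands at the other end. Origin: centre of underside, on the bench.
- bottle: Loose, upright white solvent bottle with a grey neck and steel cap, 58 mm across, 108 mm high, about 180 g, standing beside the blue tray; not part of the job. Origin: centre of underside.
There are look-alikes about, which are no part of the job. What is shaped like the filter_4 but orange is not meant. What is shaped like the filter_5 but purple is not meant.

How it is judged:
By the outcome, as a careful person would: the job done as asked, in the order asked, and still so for the second after the job is handed in, with the robot touching nothing.
It also fails if it takes over 96 s, if anything falls off the work surface, if the arm or the gripper's body presses on something with over 40 N, if the wrist force passes 120 N, or if a joint passes its speed limit or range.

## Robot

A 7-joint arm with a two-finger parallel gripper is mounted at the origin on the work surface. World frame = base frame: x ahead of the robot, y to its left, z up, the work surface at z = 0. Lengths are in m, angles in degrees, forces in N, time in s.
With the tool pointing down it reaches from about 0.425 to 0.875 m from the base axis. Payload 4.7 kg.
Tool frame: the origin (TCP) lies between the finger pads; the fingertips stand env.tip_reach ahead of it and the grasp point (between the pads) lies 2 mm behind it (env.tip_reach is the distance from the TCP to the fingertips, in m); z points along the fingers, y is the line along which they close (so a half turn about z gives the same grasp; the last joint's range is limited). The gripper opens to 87 mm and grips with 3 to 60 N. Pads are 19 mm wide; open, the fingers measure 117 mm over their backs; the gripper's body (75 mm by 190 mm) begins 51 mm behind the grasp point.
Start: joints at [-68.577, 18.392, -4.016, 83.108, 1.295, 78.541, -3.26], TCP at [0.229, 0.608, 0.24] pointing down, gripper open.
Joint ranges: [-163.93, 163.93], [-17.29, 119.83], [-79.2, 71.16], [3.27, 140.29], [-89.18, 269.18], [5.43, 117.66], [-154.24, 154.24]. Speed limits (degrees/s): [147.25, 147.25, 180, 180, 180, 180, 180].

## Interface

Orientations are given as [roll, pitch, yaw] about the fixed x, y, z axes, in that order (R = Rz(yaw) Ry(pitch) Rx(roll)).
In Python, from cell import env, read_camera gives the robot as it stands. The module is installed in compiled form; this text tells all that it offers.
- The arm moves only by the shell command python3 -m handwheel 'ROWS' [FORCE]. ROWS is rows parted by semicolons, their numbers by spaces, 1 to 8 of them, each of 5 numbers: dx, dy, dz in m, then a turn about the tool's z in degrees, then the finger opening in m; each row is the pose to reach, as a shift and turn from the pose commanded when the command began, along the tool's axes at that moment; what a row does not reach only later rows make up. A row lasts 1/12 s, in which the tool goes at most 0.0417 m and 7.16 degrees, less where a joint would pass 70% of its speed; a pose out of reach is approached as far as the arm can. The fingers move at their own pace and stop on an object; FORCE is the grip in N (left out, the last holds). Time passes only in rows, so rows that do not move let the fingers close. It prints the time, the measured TCP pose, the force, the opening and the grip force at its end.
- env.get_obs(): the state, without advancing time (a new reading comes with each control period).
- read_camera(name): name is "scene" or "side" or "wrist"; returns a dict with "color" (384x512x3 uint8, blue, green, red), "fx", "fy", "cx", "cy" (pixels), "world_from_camera" (4x4, takes a point from camera to world coordinates). Camera axes: x right, y down, z forward; pixel columns grow to the right and rows downward; lengths in m; the calibration is good to about 2 mm. A picture is of the moment at which its call begins. There is no depth.
- env.sign_off(): hands the job in; it is judged then, once.
The state is a dict: "time_s": time; "qpos": joint angles; "joint_velocities": joint speeds; "effort": joint torques, N m; "tool_pos": TCP position; "tool_rot": TCP orientation; "force": force on the tool from outside, world axes, zero at the start; "wrist_torque": the same for the moment, N m; "grip_width": finger opening in m; "grasp_force": force on a finger pad.
Only numpy, scipy, OpenCV 4.12 (cv2) and the standard library are available. Lean on these libraries where they do the work, as an engineer would, in place of code of your own. Each camera call takes 0.05 s, during which the arm holds its last target. There are 200 camera calls.

## Working session

There is one attempt and no reset: what is moved stays moved. The work goes in short steps, Python scripts to look and compute and a shell command to move; the robot and the scene stay as the last step left them, time stands still between calls to the robot, and variables do not carry over. Pictures are saved under pics/ and viewed, at most 14 in all, crops included, and the job is handed in when it is done.

```bash
mkdir -p pics; ls; python3 - <<'E'
from cell import env, read_camera
import cv2, numpy as np
o=env.get_obs(); print({k:np.round(o[k],3).tolist() for k in ('time_s','tool_pos','tool_rot','grip_width','force')}, env.tip_reach)
for n in ("scene","side"):
    c=read_camera(n); np.savez(f"pics/{n}0.npz",**c); cv2.imwrite(f"pics/{n}0.png",cv2.resize(c["color"],(800,600),interpolation=cv2.INTER_CUBIC))
    print(n,c["fx"],c["cx"],c["cy"],np.round(c["world_from_camera"],3).tolist())
E
```

```text
pics
{'time_s': 0.0, 'tool_pos': [0.229, 0.608, 0.238], 'tool_rot': [-179.89, 0.008, 159.388], 'grip_width': 0.087, 'force': [0.032, -0.167, -0.363]} 0.017
scene 437.6598170745031 258.51495171170615 193.31937864949725 [[0.042, 0.643, -0.765, 1.383], [0.999, -0.036, 0.024, 0.015], [-0.012, -0.765, -0.644, 0.749], [0.0, 0.0, 0.0, 1.0]]
side 396.687627822241 256.9754758151892 185.16036456956576 [[0.996, -0.025, 0.086, 0.483], [-0.088, -0.476, 0.875, -0.773], [0.019, -0.879, -0.476, 0.486], [0.0, 0.0, 0.0, 1.0]]
```

View pics/scene0.png

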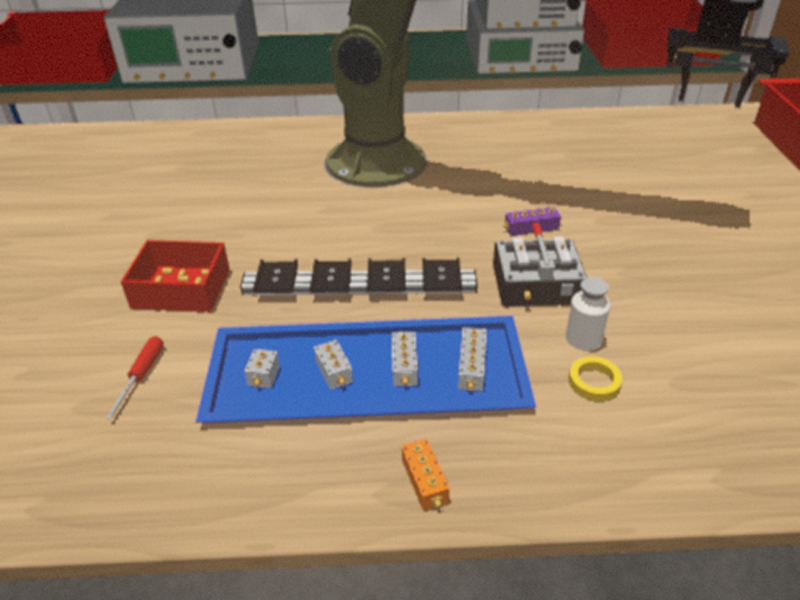

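View pics/side0.png

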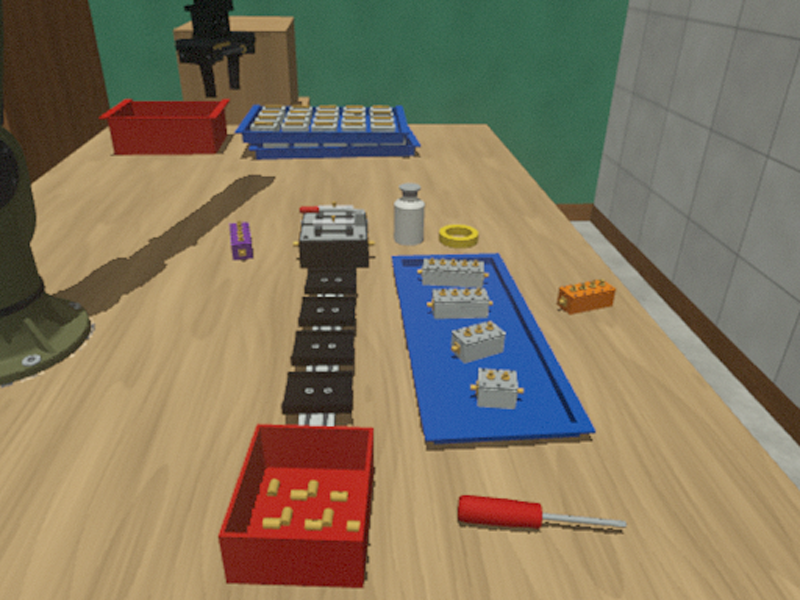

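Views: the nests form a row at scene (800 px) (276,277), (331,277), (386,275), (441,275). The jig is at (540,270), on the +y end, with the red bin at the other end. The candidates for the filters are:
- Silvery, in the tray: 2-screw (262,368), 3-screw (333,364), 4-screw (404,358) and 5-screw (473,358).
- Orange (425,473) and purple (533,220), which are the look-alikes because of their colour and because they lie outside the tray.

First I'll take a rough triangulation.

```bash
cat > h.py <<'E'
import numpy as np, cv2
def ray(c,u,v):
    T=c["world_from_camera"]; d=T[:3,:3]@np.array([(u-c["cx"])/c["fx"],(v-c["cy"])/c["fy"],1.]); return T[:3,3],d/np.linalg.norm(d)
def plane(c,u,v,z):
    p,d=ray(c,u,v); return p+d*(z-p[2])/d[2]
def tri(obs):
    A=np.zeros((3,3));b=np.zeros(3)
    for c,u,v in obs:
        p,d=ray(c,u,v); P=np.eye(3)-np.outer(d,d); A+=P; b+=P@p
    X=np.linalg.solve(A,b)
    e=[np.linalg.norm((np.eye(3)-np.outer(d,d))@(X-p)) for p,d in (ray(*o) for o in obs)]
    return X,max(e)
def proj(c,X):
    q=np.linalg.inv(c["world_from_camera"])@np.append(X,1); return c["fx"]*q[0]/q[2]+c["cx"],c["fy"]*q[1]/q[2]+c["cy"]
def blobs(m,amin):
    n,_,s,ce=cv2.connectedComponentsWithStats(m.astype(np.uint8)); return [(ce[i].round(1),s[i].tolist()) for i in range(1,n) if s[i,4]>=amin]
E
python3 - <<'E'
from h import *
S=dict(np.load("pics/scene0.npz"));D=dict(np.load("pics/side0.npz"))
f=800/512
sc={'f2':(262,366),'f3':(333,362),'f4':(404,356),'f5':(473,355),'n-4':(276,277),'n-3':(331,277),'n-2':(386,275),'n-1':(441,275),'jig':(540,262),'bottlecap':(594,287)}
sd={'f2':(497,385),'f3':(478,338),'f4':(460,301),'f5':(453,270),'n-4':(319,390),'n-3':(324,347),'n-2':(328,311),'n-1':(331,281),'jig':(334,230),'bottlecap':(409,189)}
for k in sc: print(k,*np.round(tri([(S,*[x/f for x in sc[k]]),(D,*[x/f for x in sd[k]])]),3))
E
```

```text
Traceback (most recent call last):
ValueError: setting an array element with a sequence. The requested array has an inhomogeneous shape after 1 dimensions. The detected shape was (2,) + inhomogeneous part.
```

```bash
python3 - <<'E'
from h import *
S=dict(np.load("pics/scene0.npz"));D=dict(np.load("pics/side0.npz"))
f=800/512
sc={'f2':(262,366),'f3':(333,362),'f4':(404,356),'f5':(473,355),'n-4':(276,277),'n-3':(331,277),'n-2':(386,275),'n-1':(441,275),'jig':(540,262),'bottlecap':(594,287)}
sd={'f2':(497,385),'f3':(478,338),'f4':(460,301),'f5':(453,270),'n-4':(319,390),'n-3':(324,347),'n-2':(328,311),'n-1':(331,281),'jig':(334,230),'bottlecap':(409,189)}
for k in sc:
    X,e=tri([(S,*[x/f for x in sc[k]]),(D,*[x/f for x in sd[k]])]); print(k,X.round(3),round(e,4))
E
```

```text
f2 [ 0.661 -0.175  0.026] 0.0012
f3 [ 0.659 -0.07   0.026] 0.001
f4 [0.652 0.036 0.025] 0.0016
f5 [0.657 0.139 0.026] 0.0021
n-4 [ 0.446 -0.175  0.027] 0.0005
n-3 [ 0.45  -0.08   0.025] 0.0003
n-2 [0.453 0.014 0.026] 0.0009
n-1 [0.457 0.109 0.026] 0.0003
jig [0.459 0.276 0.045] 0.003
bottlecap [0.6   0.324 0.104] 0.0015
```

```bash
python3 -m handwheel '-0.256 -0.155 -0.03 -20.6 0.06;-0.256 -0.155 -0.03 -20.6 0.06;-0.256 -0.155 -0.03 -20.6 0.06;-0.256 -0.155 -0.03 -20.6 0.06;-0.256 -0.155 -0.03 -20.6 0.06;-0.256 -0.155 -0.03 -20.6 0.06;-0.256 -0.155 -0.03 -20.6 0.06;-0.256 -0.155 -0.03 -20.6 0.06' 10
python3 -m handwheel '-0.186 -0.233 -0.03 0 0.06;-0.186 -0.233 -0.03 0 0.06;-0.186 -0.233 -0.03 0 0.06;-0.186 -0.233 -0.03 0 0.06;-0.186 -0.233 -0.03 0 0.06;-0.186 -0.233 -0.03 0 0.06;-0.186 -0.233 -0.03 0 0.06;-0.186 -0.233 -0.03 0 0.06'
python3 - <<'E'
from cell import env, read_camera
import cv2, numpy as np
o=env.get_obs(); print({k:np.round(o[k],4).tolist() for k in ('time_s','tool_pos','tool_rot','grip_width','force','qpos')})
c=read_camera("wrist"); np.savez("pics/w1.npz",**c); cv2.imwrite("pics/w1.png",cv2.resize(c["color"],(800,600),interpolation=cv2.INTER_CUBIC))
print(c["fx"],c["cx"],c["cy"],np.round(c["world_from_camera"],3).tolist())
E
```

```text
time_s: 0.77
tool_pos: [0.4198, 0.3657, 0.2703]
tool_rot: [-179.8, 0.2, 179.4]
force: [0.5, -0.8, 0.6]
grip_width: 0.0603
grasp_force: 0.0
time_s: 1.43
tool_pos: [0.6036, 0.1311, 0.2997]
tool_rot: [-179.7, 0.2, 179.4]
force: [-0.9, -1.3, 0.4]
grip_width: 0.0599
grasp_force: 0.0
{'time_s': 1.4333, 'tool_pos': [0.6036, 0.1311, 0.2997], 'tool_rot': [-179.7031, 0.1588, 179.3655], 'grip_width': 0.0599, 'force': [-0.8637, -1.3389, 0.3607], 'qpos': [-29.0528, 13.223, 17.1563, 83.4234, -3.5646, 83.8461, 77.4163]}
314.21255651947837 253.18706657804793 190.5446860730354 [[0.011, 0.961, 0.276, 0.529], [1.0, -0.009, -0.008, 0.133], [-0.005, 0.276, -0.961, 0.445], [0.0, 0.0, 0.0, 1.0]]
```

View pics/w1.png

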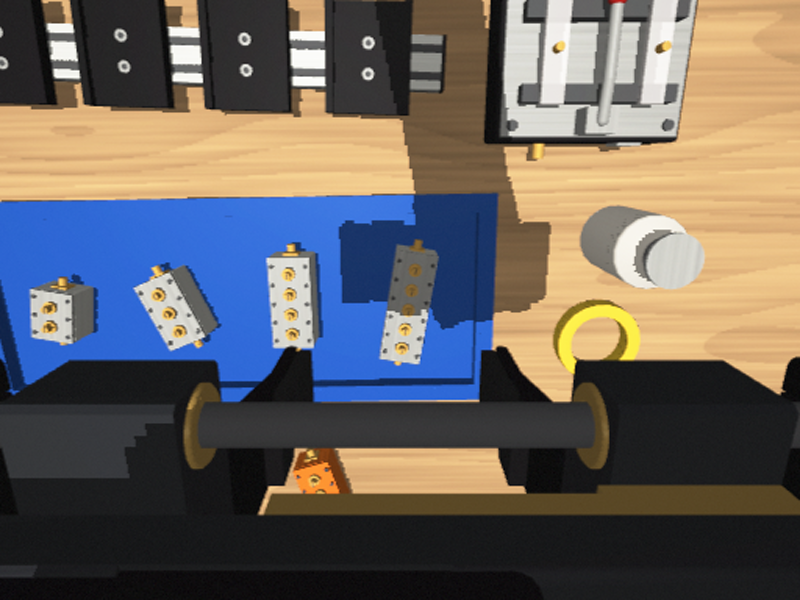

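The wrist view shows the 2, 3, 4 and 5 screw silver filters at (55,315), (173,305), (291,300) and (408,305), with the nests along the top. The jig is at (590,70) on the +y side, beside the nest at (370,60). The orange part at (320,475) is outside the tray. I'll take a second wrist view for heights.

```bash
python3 -m handwheel '0 -0.04 0 0 0.06;0 -0.08 0 0 0.06;0 -0.12 0 0 0.06;0 -0.16 0 0 0.06;0 -0.16 0 0 0.06;0 -0.16 0 0 0.06'
cat > brass.py <<'E'
from h import *
def brass(im):
    h=cv2.cvtColor(im,cv2.COLOR_BGR2HSV).astype(int)
    return (h[...,0]>=12)&(h[...,0]<=28)&(h[...,1]>120)
E
python3 - <<'E'
from cell import env, read_camera
from brass import *
c=read_camera("wrist"); np.savez("pics/w2.npz",**c)
W1=dict(np.load("pics/w1.npz"))
out=[]
for n,w in (("w1",W1),("w2",c)):
    im=w["color"]; m=brass(im)
    hs=cv2.cvtColor(im,cv2.COLOR_BGR2HSV)
    blue=((hs[...,0]>100)&(hs[...,0]<125)&(hs[...,1]>120)).astype(np.uint8)
    b=blobs(m,5)
    print(n,[(x[0].tolist(),x[1][4]) for x in b if 120<x[0][1]<250 and x[1][4]<200])
    out.append(cv2.resize(im[100:250],(800,234),interpolation=cv2.INTER_CUBIC))
cv2.imwrite("pics/w12.png",np.vstack(out+[cv2.resize(c["color"][0:80],(800,125))]))
E
```

```text
time_s: 1.98
tool_pos: [0.5992, -0.0225, 0.2994]
tool_rot: [-180.0, -0.0, 179.7]
force: [0.6, 1.0, -0.0]
grip_width: 0.06
grasp_force: 0.0
w1 [([266.9, 157.4], 39), ([185.9, 160.2], 51), ([265.3, 172.5], 48), ([100.9, 173.7], 35), ([184.0, 175.2], 48), ([40.0, 181.8], 61), ([263.0, 185.5], 46), ([100.7, 188.5], 49), ([184.9, 188.3], 48), ([30.8, 196.8], 56), ([261.0, 198.0], 45), ([107.5, 200.2], 48), ([185.8, 200.9], 46), ([31.1, 209.3], 53), ([258.9, 210.4], 43), ([114.3, 211.8], 49), ([186.5, 213.6], 48), ([126.5, 219.5], 14), ([256.5, 222.5], 47), ([190.0, 223.5], 6)]
w2 [([13.5, 145.0], 8), ([3.0, 154.0], 7), ([377.8, 160.8], 46), ([297.0, 162.8], 37), ([210.0, 176.5], 42), ([379.5, 175.7], 51), ([298.4, 178.4], 48), ([148.1, 184.0], 54), ([375.9, 188.6], 48), ([213.9, 190.9], 43), ([297.6, 191.2], 45), ([5.0, 195.5], 12), ([142.7, 199.0], 45), ([219.3, 202.7], 46), ([372.4, 201.3], 46), ([297.2, 204.0], 45), ([141.7, 211.2], 46), ([224.2, 213.9], 40), ([369.1, 213.6], 45), ([296.6, 216.3], 46), ([145.0, 221.5], 6), ([231.4, 222.9], 7), ([365.9, 225.8], 48), ([294.0, 226.5], 6), ([357.5, 234.5], 8)]
```

View pics/w12.png

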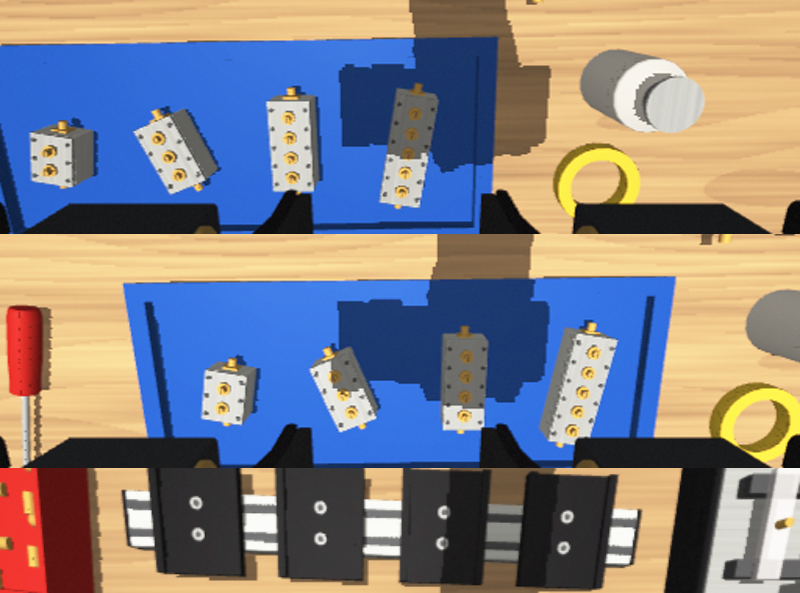

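The lids show 2, 3, 4 and 5 screws, so identity is confirmed. Each nest has two light bolt heads on its floor. Next I'll triangulate the screws and bolts.

```bash
python3 - <<'E'
from brass import *
W1=dict(np.load("pics/w1.npz"));W2=dict(np.load("pics/w2.npz"))
a={2:[(30.8,196.8),(31.1,209.3)],3:[(100.7,188.5),(107.5,200.2),(114.3,211.8)],4:[(184,175.2),(184.9,188.3),(185.8,200.9),(186.5,213.6)],5:[(265.3,172.5),(263,185.5),(261,198),(258.9,210.4),(256.5,222.5)]}
b={2:[(142.7,199),(141.7,211.2)],3:[(213.9,190.9),(219.3,202.7),(224.2,213.9)],4:[(298.4,178.4),(297.6,191.2),(297.2,204),(296.6,216.3)],5:[(379.5,175.7),(375.9,188.6),(372.4,201.3),(369.1,213.6),(365.9,225.8)]}
for k in a:
    P=np.array([tri([(W1,*p),(W2,*q)])[0] for p,q in zip(a[k],b[k])]); c=P.mean(0); d=P[-1]-P[0]
    e=[np.mean([plane(w,*p,.043) for p in l[k]],0)[:2].round(4) for w,l in ((W1,a),(W2,b))]
    print("filter",k,c.round(4),"yaw",round(np.degrees(np.arctan2(d[1],d[0])),1),"z",P[:,2].round(4),"plane",*e)
B=[]
for n,w in (("w1",W1),("w2",W2)):
    im=w["color"]; g=im.max(2)
    k=((g<75)).astype(np.uint8)[:85]
    k=cv2.morphologyEx(k,cv2.MORPH_CLOSE,np.ones((9,9)))
    k=cv2.morphologyEx(k,cv2.MORPH_OPEN,np.ones((15,15)))
    cs,_=cv2.findContours(k,cv2.RETR_EXTERNAL,cv2.CHAIN_APPROX_SIMPLE)
    for c in sorted(cs,key=lambda c:c[:,0,0].min()):
        x,y,ww,hh=cv2.boundingRect(c)
        if ww<100:
            m=np.zeros(k.shape,np.uint8); cv2.drawContours(m,[c],-1,1,-1); m=cv2.erode(m,np.ones((9,9)))
            r=cv2.minAreaRect(c)
            q=[(t[0].tolist(),t[1][4]) for t in blobs((g[:85]>110)&(m>0),4)]
            print(n,(x,y,ww,hh),[plane(w,*t[0],.028).round(4).tolist() for t in q],q)
E
```

```text
filter 2 [ 0.6599 -0.173   0.0394] yaw -10.0 z [0.0393 0.0395] plane [ 0.659  -0.1703] [ 0.6585 -0.1716]
filter 3 [ 0.6573 -0.0685  0.0382] yaw 20.1 z [0.0393 0.0388 0.0363] plane [ 0.6559 -0.0661] [ 0.6555 -0.0679]
filter 4 [0.6509 0.0378 0.0373] yaw -0.6 z [0.0379 0.0368 0.0371 0.0373] plane [0.6491 0.0391] [0.6492 0.037 ]
filter 5 [0.6568 0.1402 0.0369] yaw -9.9 z [0.0364 0.0367 0.0362 0.0366 0.0385] plane [0.6548 0.1401] [0.6548 0.1378]
w1 (0, 0, 36, 67) [[0.4337, -0.1707, 0.028], [0.4548, -0.1738, 0.028]] [([0.4, 20.5], 10), ([1.9, 39.8], 29)]
w1 (46, 0, 66, 69) [[0.4365, -0.0795, 0.028], [0.4585, -0.0802, 0.028]] [([76.6, 22.1], 49), ([79.0, 42.1], 43)]
w1 (127, 0, 60, 71) [[0.4403, 0.0156, 0.028], [0.4622, 0.0148, 0.028]] [([156.0, 24.5], 50), ([157.1, 44.4], 52)]
w1 (208, 0, 56, 74) [[0.4442, 0.1107, 0.028], [0.466, 0.1098, 0.028]] [([235.4, 27.0], 58), ([235.1, 46.8], 54)]
w2 (95, 0, 62, 69) [[0.4325, -0.1742, 0.028], [0.4547, -0.1749, 0.028]] [([125.0, 21.7], 58), ([126.6, 41.9], 56)]
w2 (177, 0, 56, 72) [[0.4365, -0.0792, 0.028], [0.4584, -0.0803, 0.028]] [([204.6, 24.9], 58), ([204.6, 44.8], 52)]
w2 (256, 0, 58, 75) [[0.4108, 0.0194, 0.028], [0.4403, 0.0148, 0.028], [0.4623, 0.0137, 0.028]] [([287.4, 0.2], 57), ([283.0, 27.9], 46), ([281.7, 47.8], 38)]
w2 (331, 0, 62, 77) [[0.4117, 0.0897, 0.028], [0.4441, 0.1107, 0.028], [0.466, 0.1099, 0.028]] [([347.2, 0.7], 31), ([362.6, 30.9], 57), ([360.3, 50.6], 53)]
w2 (426, 0, 36, 85) [] []
```

Nest centres come out at (.4436,-.1745), (.4475,-.080), (.4513,.0143) and (.4551,.1103), with yaw about -2.2°. The filters are f2 (.659,-.172, -10°), f3 (.6565,-.0675, 20°), f4 (.650,.038, -0.6°) and f5 (.656,.1395, -9.9°). Lid and screw heights are about 37–39 mm, which fits the stated dimensions. I'll start with f5.

```bash
cat > to.py <<'E'
import sys,numpy as np
from scipy.spatial.transform import Rotation as R
from cell import env
o=env.get_obs(); x,y,z,yaw=map(float,sys.argv[1:5])
M=R.from_euler('xyz',o["tool_rot"],degrees=True).as_matrix()
dyaw=(yaw-o["tool_rot"][2]+180)%360-180
M=R.from_euler('xyz',[180,0,o["tool_rot"][2]],degrees=True).as_matrix()
print("at",np.round(o["tool_pos"],4),np.round(o["tool_rot"],2),"t",round(o["time_s"],2),"g",round(float(o["grip_width"]),4),"f",np.round(o["force"],1))
d=M.T@(np.array([x,y,z])-o["tool_pos"]); print("shift",d.round(4),"turn",round(-dyaw,2),"rows",round(np.linalg.norm(d)/.0417,1))
E
python3 to.py .656 .1395 .13 170.1
```

```text
at [ 0.5995 -0.0194  0.2992] [ 1.7993e+02 -3.0000e-02  1.7993e+02] t 2.03 g 0.0601 f [-0.4  0.7 -0.8]
shift [-0.0563  0.159   0.1692] turn 9.83 rows 5.7
```

```bash
python3 -m handwheel '-0.02 0.06 0.02 5 0.06;-0.056 0.159 0.169 9.8 0.06;-0.056 0.159 0.169 9.8 0.06;-0.056 0.159 0.169 9.8 0.06;-0.056 0.159 0.169 9.8 0.06;-0.056 0.159 0.169 9.8 0.06;-0.056 0.159 0.169 9.8 0.06;-0.056 0.159 0.169 9.8 0.06' >/dev/null; python3 to.py .656 .1395 .03 170.1
python3 - <<'E'
from cell import read_camera
from brass import *
c=read_camera("wrist"); np.savez("pics/w3.npz",**c); cv2.imwrite("pics/w3.png",c["color"])
print([(x[0].tolist(),x[1][4],plane(c,*x[0],.041).round(4).tolist()) for x in blobs(brass(c["color"]),15)])
E
```

```text
at [0.6532 0.1442 0.1272] [-179.95   -0.34  170.59] t 2.7 g 0.0598 f [ 0.9 -0.9  0.2]
shift [-0.0035 -0.0042  0.0972] turn 0.49 rows 2.3
[([367.8, 4.2], 140, [0.5312, 0.2413, 0.041]), ([248.2, 134.7], 117, [0.602, 0.1495, 0.041]), ([247.9, 160.2], 150, [0.6205, 0.1462, 0.041]), ([114.8, 160.5], 130, [0.6045, 0.0482, 0.041]), ([428.5, 190.4], 1063, [0.6661, 0.2785, 0.041]), ([248.0, 183.3], 147, [0.638, 0.1433, 0.041]), ([500.1, 205.3], 65, [0.6872, 0.333, 0.041]), ([111.0, 186.3], 158, [0.6233, 0.0398, 0.041]), ([478.4, 211.4], 891, [0.6896, 0.3166, 0.041]), ([248.1, 205.3], 142, [0.6554, 0.1404, 0.041]), ([117.3, 208.1], 146, [0.641, 0.0396, 0.041]), ([248.0, 226.6], 138, [0.6728, 0.1373, 0.041]), ([123.5, 227.0], 90, [0.6571, 0.0401, 0.041]), ([248.2, 247.1], 133, [0.6903, 0.1345, 0.041]), ([126.2, 272.4], 654, [0.6963, 0.0314, 0.041]), ([380.2, 272.5], 652, [0.7306, 0.2381, 0.041]), ([353.1, 321.0], 5045, [0.7739, 0.2123, 0.041])]
```

View pics/w3.png

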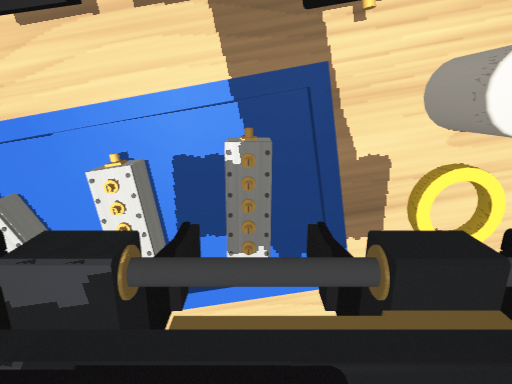

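f5 stands straight under the tool, with its screws in column 248 and rows 160–247. The middle is at (.6555,.140) and the yaw is -9.5°. I'll descend and check before closing.

```bash
python3 to.py .6555 .140 .03 170.3; python3 -m handwheel '0 -0.002 0.03 0 0.06;0 -0.002 0.06 0 0.06;0 -0.002 0.08 0 0.06;0 -0.002 0.08 0 0.06;0 -0.002 0.08 0 0.06' >/dev/null;  python3 to.py .6555 .140 .03 170.3
```

```text
at [0.6549 0.1416 0.1297] [-1.7997e+02 -1.1000e-01  1.7041e+02] t 2.75 g 0.0602 f [0.  0.1 0.2]
shift [-0.0008 -0.0015  0.0997] turn 0.11 rows 2.4
at [0.6557 0.1365 0.0516] [-1.8000e+02  3.0000e-02  1.7014e+02] t 3.17 g 0.0599 f [0.7 0.8 0.8]
shift [0.0008 0.0034 0.0216] turn -0.16 rows 0.5
```

```bash
python3 -m handwheel '0 0.003 0.012 0 0.06;0 0.003 0.0215 0 0.06;0 0.003 0.0215 0 0.06;0 0.003 0.0215 0 0.06;0 0.003 0.0215 0 0.03;0 0.003 0.0215 0 0.03;0 0.003 0.0215 0 0.03;0 0.003 0.0215 0 0.03' 25; python3 -m handwheel '0 0 0 0 0.03;0 0 0 0 0.03;0 0 0 0 0.03;0 0 0 0 0.03' 25;  python3 to.py .656 .140 .13 170.1
```

```text
time_s: 3.83
tool_pos: [0.6563, 0.1401, 0.0295]
tool_rot: [180.0, 0.0, 170.2]
force: [0.2, -0.5, 0.3]
grip_width: 0.0408
grasp_force: 0.0
time_s: 4.17
tool_pos: [0.6562, 0.14, 0.0294]
tool_rot: [180.0, 0.0, 170.2]
force: [-0.9, -0.9, 2.3]
grip_width: 0.0357
grasp_force: 25.0
at [0.6562 0.14   0.0294] [1.8000e+02 2.0000e-02 1.7018e+02] t 4.17 g 0.0357 f [-0.9 -0.9  2.3]
shift [ 0.0002 -0.     -0.1006] turn 0.08 rows 2.4
```

```bash
python3 -m handwheel '0 0 -0.005 0 0.03;0 0 -0.02 0 0.03;0 0 -0.045 0 0.03;0 0 -0.07 0 0.03;0 0 -0.09 0 0.03;0 0 -0.1 0 0.03;0 0 -0.1 0 0.03' 25; python3 to.py .4436 -.1745 .13 177.8
```

```text
time_s: 4.75
tool_pos: [0.6576, 0.1405, 0.1319]
tool_rot: [179.9, 0.2, 170.2]
force: [-0.0, -0.2, -1.7]
grip_width: 0.0361
grasp_force: 25.0
at [0.6576 0.1405 0.1319] [179.87   0.24 170.19] t 4.75 g 0.0361 f [-0.  -0.2 -1.7]
shift [ 0.1571 -0.3469  0.0019] turn -7.61 rows 9.1
```

```bash
python3 -m handwheel '0.005 -0.012 0 0 0.03;0.018 -0.04 0 0 0.03;0.034 -0.074 0 0 0.03;0.05 -0.11 0 -2 0.03;0.066 -0.146 0 -4 0.03;0.082 -0.182 0 -6 0.03;0.098 -0.218 0 -7.6 0.03;0.114 -0.252 0 -7.6 0.03' 25 >/dev/null; python3 to.py .4436 -.1745 .13 177.8
```

```text
at [ 0.4982 -0.0903  0.1273] [-1.8000e+02 -1.5000e-01  1.7784e+02] t 5.42 g 0.0357 f [ 1.  -0.5 -1.8]
shift [ 0.0514 -0.0862 -0.0027] turn 0.04 rows 2.4
```

```bash
python3 -m handwheel '0.015 -0.026 0 0 0.03;0.03 -0.052 0 0 0.03;0.042 -0.072 0 0 0.03;0.047 -0.08 0 0 0.03;0.047 -0.08 0 0 0.03;0.047 -0.08 0 0 0.03;0.047 -0.08 0 0 0.03' 25 >/dev/null; python3 to.py .4436 -.1745 .0542 177.8
python3 - <<'E'
from cell import read_camera
from brass import *
c=read_camera("wrist"); np.savez("pics/w4.npz",**c); cv2.imwrite("pics/w4.png",c["color"])
print([(x[0].tolist(),x[1][4],plane(c,*x[0],.141).round(4).tolist()) for x in blobs(brass(c["color"]),15) if x[1][4]<600])
E
```

```text
at [ 0.4514 -0.1651  0.1286] [ 1.7996e+02 -2.0000e-02  1.7792e+02] t 6.0 g 0.0357 f [ 0.4 -0.5 -1. ]
shift [ 0.0075 -0.0097  0.0744] turn 0.12 rows 1.8
[([4.9, 130.8], 127, [0.3852, -0.2655, 0.141]), ([81.8, 136.5], 195, [0.3887, -0.234, 0.141]), ([38.5, 149.4], 525, [0.3934, -0.2533, 0.141]), ([253.1, 146.0], 384, [0.3953, -0.1626, 0.141]), ([7.0, 174.8], 217, [0.4039, -0.2694, 0.141]), ([81.1, 174.5], 410, [0.4049, -0.2373, 0.141]), ([43.5, 194.2], 478, [0.4131, -0.2555, 0.141]), ([253.1, 190.1], 428, [0.4146, -0.1633, 0.141]), ([8.2, 214.5], 361, [0.422, -0.2734, 0.141]), ([81.5, 212.3], 230, [0.4221, -0.2404, 0.141]), ([253.2, 227.1], 417, [0.4321, -0.1639, 0.141]), ([43.4, 230.0], 235, [0.43, -0.2593, 0.141]), ([170.7, 272.5], 481, [0.4538, -0.2038, 0.141]), ([335.6, 272.3], 476, [0.4565, -0.1257, 0.141]), ([253.2, 254.0], 90, [0.4455, -0.1644, 0.141]), ([253.3, 295.8], 361, [0.4679, -0.1651, 0.141])]
```

View pics/w4.png

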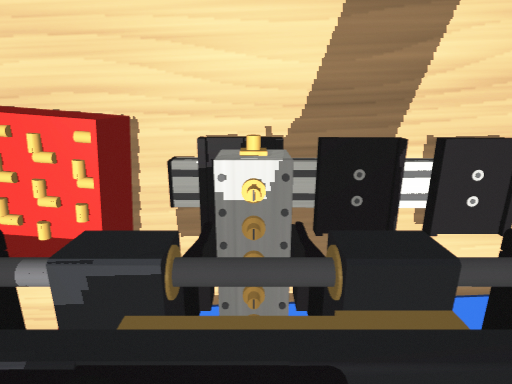

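The held f5 is straight, with its screws in column 253. The neighbouring nests' bolts are at (360,175)/(357,201) and (478,175)/(472,201). I'll cross-check the nest positions with these and move over the nest.

```bash
python3 - <<'E'
from h import *
c=dict(np.load("pics/w4.npz")); g=c["color"].max(2)
for t in blobs((g[160:215]>120),10):
    u,v=t[0][0],t[0][1]+160
    if t[1][4]<150 and u>320: print(u,v,plane(c,u,v,.028).round(4))
E
python3 to.py .4443 -.175 .13 177.8
python3 -m handwheel '0.004 -0.005 0 0 0.03;0.007 -0.01 0 0 0.03;0.007 -0.01 0 0 0.03;0.007 -0.01 0 0 0.03;0.007 -0.01 0 0 0.03' 25 >/dev/null;python3 to.py .4443 -.175 .0544 177.8
```

```text
358.8 174.4 [ 0.4366 -0.0793  0.028 ]
477.5 174.9 [0.4405 0.0159 0.028 ]
356.0 200.6 [ 0.4586 -0.0803  0.028 ]
472.4 201.0 [0.4624 0.0152 0.028 ]
at [ 0.4516 -0.1651  0.1287] [ 1.7998e+02 -2.0000e-02  1.7795e+02] t 6.05 g 0.0358 f [ 0.2  0.5 -1.6]
shift [ 0.0069 -0.0102 -0.0013] turn 0.15 rows 0.3
at [ 0.4434 -0.1765  0.1291] [1.7999e+02 2.0000e-02 1.7778e+02] t 6.47 g 0.0361 f [-0.3 -0.  -1.3]
shift [-0.0008  0.0016  0.0747] turn -0.02 rows 1.8
```

```bash
python3 -m handwheel '-0.001 0.001 0.01 0 0.03;-0.001 0.0015 0.03 0 0.03;-0.001 0.0015 0.05 0 0.03;-0.001 0.0015 0.062 0 0.03;-0.001 0.0015 0.067 0 0.03;-0.001 0.0015 0.069 0 0.03;-0.001 0.0015 0.069 0 0.03;-0.001 0.0015 0.069 0 0.03' 25 >/dev/null;python3 to.py .4443 -.175 .0544 177.8
```

```text
at [ 0.445  -0.1753  0.0606] [-1.7999e+02  7.0000e-02  1.7779e+02] t 7.13 g 0.0355 f [ 0.2 -0.4 -1.5]
shift [0.0008 0.0003 0.0062] turn -0.01 rows 0.2
```

```bash
python3 -m handwheel '0.0005 0 0.001 0 0.03;0.0005 0 0.002 0 0.03;0.0005 0 0.003 0 0.03;0.0005 0 0.004 0 0.03;0.0005 0 0.005 0 0.03;0.0005 0 0.006 0 0.03;0.0005 0 0.006 0 0.03;0.0005 0 0.006 0 0.03' 25 ;python3 to.py .4443 -.175 .0534 177.8
```

```text
time_s: 7.8
tool_pos: [0.4438, -0.1751, 0.054]
tool_rot: [180.0, -0.0, 177.8]
force: [0.8, 0.4, -2.2]
grip_width: 0.0359
grasp_force: 25.0
at [ 0.4438 -0.1751  0.054 ] [ 1.8000e+02 -1.0000e-02  1.7778e+02] t 7.8 g 0.0359 f [ 0.8  0.4 -2.2]
shift [-0.0005  0.0002  0.0006] turn -0.02 rows 0.0
```

```bash
for i in 1 2; do python3 -m handwheel '0 0 0.0005 0 0.03;0 0 0.0005 0 0.03;0 0 0.0005 0 0.03;0 0 0.0005 0 0.03' 25 | grep -E 'pos|force'; done
```

```text
tool_pos: [0.4439, -0.1751, 0.0536]
force: [-0.2, -0.4, -2.2]
grasp_force: 25.0
tool_pos: [0.444, -0.1751, 0.0533]
force: [-1.2, 1.0, 1.3]
grasp_force: 25.0
```

Contact, as expected at .0533. I'll release and rise.

```bash
python3 -m handwheel '0 0 0 0 0.04;0 0 0 0 0.04;0 0 0 0 0.045;0 0 0 0 0.06;0 0 0 0 0.06;0 0 0 0 0.06' 25; python3 -m handwheel '0 0 -0.01 0 0.06;0 0 -0.03 0 0.06;0 0 -0.07 0 0.06;0 0 -0.11 0 0.06;0 0 -0.13 0 0.06;0 0 -0.13 0 0.06'; python3 to.py .650 .038 .13 179.4
python3 - <<'E'
from cell import read_camera
from brass import *
c=read_camera("wrist"); np.savez("pics/w5.npz",**c); cv2.imwrite("pics/w5.png",c["color"])
print([(x[0].tolist(),x[1][4],plane(c,*x[0],.067).round(4).tolist()) for x in blobs(brass(c["color"]),15) if x[1][4]<600 and 180<x[0][0]<330])
E
```

```text
time_s: 8.97
tool_pos: [0.4439, -0.1752, 0.053]
tool_rot: [-180.0, 0.0, 177.8]
force: [-0.6, 0.2, -0.3]
grip_width: 0.0561
grasp_force: 0.0
time_s: 9.47
tool_pos: [0.4471, -0.1763, 0.1891]
tool_rot: [-179.9, 0.6, 177.8]
force: [-0.6, -1.5, 0.8]
grip_width: 0.06
grasp_force: 0.0
at [ 0.4471 -0.1763  0.1891] [-179.95    0.6   177.77] t 9.47 g 0.06 f [-0.6 -1.5  0.8]
shift [-0.1944  0.2221  0.0591] turn -1.63 rows 7.2
[([254.6, 119.8], 109, [0.389, -0.1724, 0.067]), ([254.6, 142.4], 112, [0.4076, -0.1732, 0.067]), ([254.7, 163.0], 112, [0.4253, -0.1737, 0.067]), ([254.6, 182.6], 110, [0.4428, -0.1745, 0.067]), ([254.7, 201.7], 102, [0.4605, -0.1751, 0.067]), ([254.8, 220.1], 97, [0.4781, -0.1756, 0.067]), ([255.1, 234.8], 18, [0.4926, -0.1759, 0.067])]
```

View pics/w5.png

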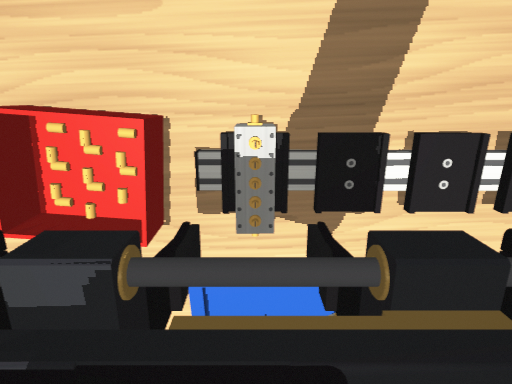

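f5 is centred at (.4428,-.1745), about 1 mm from the nest centre, and straight (column 255). Next is f4.

```bash
python3 -m handwheel '-0.02 0.023 0 0 0.06;-0.055 0.063 0.005 -1.6 0.06;-0.08 0.092 0.015 -1.6 0.06;-0.106 0.121 0.026 -1.6 0.06;-0.132 0.15 0.037 -1.6 0.06;-0.158 0.18 0.048 -1.6 0.06;-0.18 0.205 0.055 -1.6 0.06;-0.194 0.222 0.059 -1.6 0.06' >/dev/null; python3 -m handwheel '0 0 0 0 0.06;0 0 0 0 0.06;0 0 0 0 0.06' >/dev/null; python3 to.py .650 .038 .03 179.4
python3 - <<'E'
from cell import read_camera
from brass import *
c=read_camera("wrist"); np.savez("pics/w6.npz",**c); cv2.imwrite("pics/w6.png",c["color"])
print([(x[0].tolist(),x[1][4],plane(c,*x[0],.041).round(4).tolist()) for x in blobs(brass(c["color"]),15) if x[1][4]<600 and 180<x[0][0]<330])
E
```

```text
at [0.6452 0.0377 0.123 ] [-1.7991e+02 -1.3000e-01  1.7932e+02] t 10.43 g 0.0597 f [-0.6 -0.1  0.5]
shift [-0.0048  0.0003  0.093 ] turn -0.08 rows 2.2
[([252.7, 148.4], 127, [0.6035, 0.0383, 0.041]), ([252.6, 174.6], 152, [0.623, 0.038, 0.041]), ([252.8, 197.4], 147, [0.6406, 0.0379, 0.041]), ([252.9, 219.3], 144, [0.6583, 0.0378, 0.041]), ([253.0, 240.5], 139, [0.676, 0.0377, 0.041])]
```

```bash
python3 -m handwheel '-0.004 0 0.03 -0.1 0.06;-0.004 0 0.06 -0.1 0.06;-0.004 0 0.08 -0.1 0.06;-0.004 0 0.085 -0.1 0.06;-0.004 0 0.085 -0.1 0.06;-0.004 0 0.085 -0.1 0.06' >/dev/null;  python3 to.py .6497 .038 .03 179.5
```

```text
at [0.6508 0.0381 0.0404] [-1.800e+02  9.000e-02  1.794e+02] t 10.98 g 0.06 f [0.6 0.3 1.3]
shift [ 0.0011 -0.0001  0.0104] turn -0.1 rows 0.3
```

```bash
python3 -m handwheel '0 0 0.005 0 0.06;0 0 0.009 0 0.06;0 0 0.009 0 0.05;0 0 0.009 0 0.03;0 0 0.009 0 0.03;0 0 0.009 0 0.03;0 0 0.009 0 0.03;0 0 0.009 0 0.03' 25 >/dev/null; python3 -m handwheel '0 0 0 0 0.03;0 0 0 0 0.03;0 0 0 0 0.03;0 0 0 0 0.03' 25; python3 -m handwheel '0 0 -0.005 0 0.03;0 0 -0.02 0 0.03;0 0 -0.045 0 0.03;0 0 -0.07 0 0.03;0 0 -0.09 0 0.03;0 0 -0.1 0 0.03;0 0 -0.1 0 0.03' 25; python3 to.py .4476 -.080 .13 177.8
```

```text
time_s: 11.98
tool_pos: [0.6506, 0.0389, 0.0304]
tool_rot: [-180.0, 0.0, 179.5]
force: [-1.1, -0.8, 2.6]
grip_width: 0.0359
grasp_force: 25.0
time_s: 12.57
tool_pos: [0.6518, 0.0397, 0.1327]
tool_rot: [179.9, 0.3, 179.5]
force: [0.6, -0.6, -0.5]
grip_width: 0.0359
grasp_force: 25.0
at [0.6518 0.0397 0.1327] [179.93   0.26 179.51] t 12.57 g 0.0359 f [ 0.6 -0.6 -0.5]
shift [ 0.2031 -0.1214  0.0027] turn 1.71 rows 5.7
```

```bash
python3 -m handwheel '0.012 -0.007 0 0 0.03;0.04 -0.024 0 0.8 0.03;0.073 -0.044 0 1.7 0.03;0.106 -0.064 0 1.7 0.03;0.138 -0.083 0 1.7 0.03;0.168 -0.1 0 1.7 0.03;0.188 -0.112 0 1.7 0.03;0.198 -0.118 0 1.7 0.03' 25 >/dev/null; python3 -m handwheel '0 0 0 0 0.03;0 0 0 0 0.03;0 0 0 0 0.03;0 0 0 0 0.03' 25 >/dev/null; python3 to.py .4485 -.080 .0544 177.8
```

```text
at [ 0.4524 -0.0761  0.13  ] [-1.7998e+02  2.0000e-02  1.7789e+02] t 13.57 g 0.0357 f [-0.1 -0.3 -2.4]
shift [ 0.0038 -0.0041  0.0756] turn 0.09 rows 1.8
```

```bash
python3 -m handwheel '0.003 -0.003 0.01 0 0.03;0.004 -0.004 0.03 0 0.03;0.004 -0.004 0.05 0 0.03;0.004 -0.004 0.062 0 0.03;0.004 -0.004 0.068 0 0.03;0.004 -0.004 0.07 0 0.03;0.004 -0.004 0.07 0 0.03;0.004 -0.004 0.07 0 0.03' 25 >/dev/null;python3 to.py .4485 -.080 .0544 177.8
```

```text
at [ 0.4478 -0.0809  0.0605] [-1.7999e+02  6.0000e-02  1.7780e+02] t 14.23 g 0.0358 f [-0.  -0.4 -1.6]
shift [-0.0007  0.001   0.0061] turn 0.0 rows 0.1
```

```bash
python3 -m handwheel '-0.0005 0.001 0.001 0 0.03;-0.0005 0.001 0.002 0 0.03;-0.0005 0.001 0.003 0 0.03;-0.0005 0.001 0.004 0 0.03;-0.0005 0.001 0.005 0 0.03;-0.0005 0.001 0.0055 0 0.03;-0.0005 0.001 0.0055 0 0.03;-0.0005 0.001 0.0055 0 0.03' 25 | grep -E 'pos|force' ;for i in 1 2; do python3 -m handwheel '0 0 0.0005 0 0.03;0 0 0.0005 0 0.03;0 0 0.0005 0 0.03;0 0 0.0005 0 0.03' 25 | grep -E 'pos|^force'; done
```

```text
tool_pos: [0.4476, -0.0799, 0.0545]
force: [0.1, -0.5, -1.2]
grasp_force: 25.0
tool_pos: [0.4478, -0.0799, 0.0543]
force: [-1.5, 0.1, 3.4]
tool_pos: [0.4477, -0.0799, 0.0543]
force: [-3.0, 1.2, 7.8]
```

```bash
python3 -m handwheel '0 0 0 0 0.04;0 0 0 0 0.04;0 0 0 0 0.045;0 0 0 0 0.06;0 0 0 0 0.06;0 0 0 0 0.06' 25 | grep width; python3 -m handwheel '0 0 -0.01 0 0.06;0 0 -0.03 0 0.06;0 0 -0.07 0 0.06;0 0 -0.11 0 0.06;0 0 -0.13 0 0.06;0 0 -0.13 0 0.06'>/dev/null; python3 to.py .6565 -.0675 .13 200.1
python3 - <<'E'
from cell import read_camera
from brass import *
c=read_camera("wrist"); np.savez("pics/w7.npz",**c); cv2.imwrite("pics/w7.png",c["color"])
print([(x[0].tolist(),x[1][4],plane(c,*x[0],.067).round(4).tolist()) for x in blobs(brass(c["color"]),15) if x[1][4]<600 and 80<x[0][0]<330])
E
```

```text
grip_width: 0.0562
at [ 0.4511 -0.0804  0.1896] [179.95   0.6  177.77] t 16.57 g 0.0597 f [ 1.2  0.7 -0.8]
shift [-0.2048  0.0209  0.0596] turn -22.33 rows 5.1
[([147.8, 119.9], 123, [0.3896, -0.1648, 0.067]), ([253.5, 129.8], 112, [0.4011, -0.0775, 0.067]), ([143.4, 142.2], 115, [0.4078, -0.171, 0.067]), ([253.4, 152.5], 119, [0.4202, -0.0783, 0.067]), ([145.3, 162.7], 109, [0.4254, -0.1718, 0.067]), ([253.5, 172.6], 113, [0.4378, -0.0789, 0.067]), ([147.3, 182.5], 110, [0.4431, -0.1725, 0.067]), ([253.4, 192.0], 105, [0.4555, -0.0797, 0.067]), ([149.3, 201.5], 104, [0.4607, -0.1731, 0.067]), ([253.5, 210.6], 111, [0.473, -0.0803, 0.067]), ([150.9, 220.1], 103, [0.4785, -0.174, 0.067]), ([253.4, 225.6], 27, [0.4876, -0.0809, 0.067]), ([158.6, 234.3], 21, [0.4928, -0.1687, 0.067])]
```

View pics/w7.png

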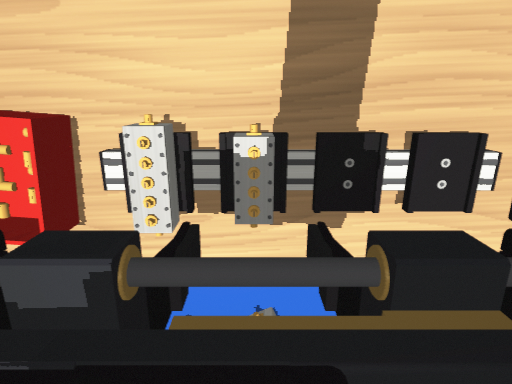

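f4 is centred at (.4466,-.0793), about 1 mm from the nest centre, and straight (column 253). Next is f3.

```bash
python3 -m handwheel '-0.035 0.004 0 -6 0.06;-0.07 0.008 0.01 -12 0.06;-0.105 0.012 0.025 -18 0.06;-0.14 0.015 0.04 -22.3 0.06;-0.175 0.018 0.052 -22.3 0.06;-0.198 0.02 0.058 -22.3 0.06;-0.202 0.021 0.058 -22.3 0.06;-0.202 0.021 0.058 -22.3 0.06' >/dev/null; python3 -m handwheel '0 0 0 0 0.06;0 0 0 0 0.06' >/dev/null
python3 - <<'E'
from cell import read_camera
from brass import *
c=read_camera("wrist"); np.savez("pics/w8.npz",**c); cv2.imwrite("pics/w8.png",c["color"])
print([(x[0].tolist(),x[1][4],plane(c,*x[0],.041).round(4).tolist()) for x in blobs(brass(c["color"]),15) if x[1][4]<600 and 180<x[0][0]<330])
E
python3 to.py .6565 -.0675 .03 200.1
```

```text
[([246.0, 161.0], 133, [0.621, -0.0828, 0.041]), ([246.5, 187.0], 145, [0.6397, -0.0757, 0.041]), ([247.5, 209.2], 140, [0.6562, -0.069, 0.041]), ([248.4, 230.4], 135, [0.6725, -0.0624, 0.041])]
at [ 0.6492 -0.0672  0.1261] [ 1.7998e+02  1.0000e-02 -1.5997e+02] t 17.5 g 0.06 f [-0.  -0.5 -0.2]
shift [-0.0067 -0.0027  0.0961] turn -0.07 rows 2.3
```

```bash
python3 to.py .6565 -.069 .03 201.7|tail -1; python3 -m handwheel '-0.006 -0.004 0.03 -1.6 0.06;-0.006 -0.004 0.06 -1.6 0.06;-0.006 -0.004 0.08 -1.6 0.06;-0.006 -0.004 0.086 -1.6 0.06;-0.006 -0.004 0.086 -1.6 0.06;-0.006 -0.004 0.086 -1.6 0.06' >/dev/null;  python3 to.py .6565 -.069 .03 201.7
```

```text
shift [-0.0062 -0.0041  0.0961] turn -1.67 rows 2.3
at [ 0.6576 -0.0687  0.041 ] [-1.7997e+02  9.0000e-02 -1.5833e+02] t 18.0 g 0.0601 f [0.5 0.2 0.1]
shift [0.0012 0.0001 0.011 ] turn -0.03 rows 0.3
```

```bash
python3 -m handwheel '0.001 0 0.005 0 0.06;0.001 0 0.01 0 0.06;0.001 0 0.01 0 0.05;0.001 0 0.01 0 0.03;0.001 0 0.01 0 0.03;0.001 0 0.01 0 0.03;0.001 0 0.01 0 0.03;0.001 0 0.01 0 0.03' 25 >/dev/null; python3 -m handwheel '0 0 0 0 0.03;0 0 0 0 0.03;0 0 0 0 0.03;0 0 0 0 0.03' 25; python3 -m handwheel '0 0 -0.005 0 0.03;0 0 -0.02 0 0.03;0 0 -0.045 0 0.03;0 0 -0.07 0 0.03;0 0 -0.09 0 0.03;0 0 -0.1 0 0.03;0 0 -0.1 0 0.03' 25; python3 to.py .4513 .0145 .13 177.8
```

```text
time_s: 19.0
tool_pos: [0.6566, -0.0689, 0.0299]
tool_rot: [-180.0, 0.0, -158.3]
force: [0.6, -0.2, 2.4]
grip_width: 0.0357
grasp_force: 25.0
time_s: 19.58
tool_pos: [0.6579, -0.069, 0.1323]
tool_rot: [-179.9, 0.2, -158.3]
force: [1.0, -0.6, -1.0]
grip_width: 0.0361
grasp_force: 25.0
at [ 0.6579 -0.069   0.1323] [-179.91    0.25 -158.32] t 19.58 g 0.0361 f [ 1.  -0.6 -1. ]
shift [0.1611 0.1539 0.0023] turn 23.88 rows 5.3
```

```bash
python3 -m handwheel '0.01 0.01 0 2 0.03;0.032 0.031 0 7 0.03;0.058 0.055 0 13 0.03;0.084 0.08 0 19 0.03;0.11 0.105 0 23.9 0.03;0.135 0.129 0 23.9 0.03;0.15 0.143 0 23.9 0.03;0.158 0.151 0 23.9 0.03' 25 >/dev/null; python3 -m handwheel '0 0 0 0 0.03;0 0 0 0 0.03;0 0 0 0 0.03;0 0 0 0 0.03' 25 >/dev/null; python3 to.py .4517 .0147 .0539 177.8
```

```text
at [0.4549 0.0123 0.1295] [-1.7996e+02  3.0000e-02  1.7771e+02] t 20.58 g 0.0358 f [-0.5  0.3 -2. ]
shift [0.0033 0.0022 0.0756] turn -0.09 rows 1.8
```

```bash
python3 -m handwheel '0.002 0.002 0.01 0 0.03;0.003 0.002 0.03 0 0.03;0.003 0.002 0.05 0 0.03;0.003 0.002 0.062 0 0.03;0.003 0.002 0.068 0 0.03;0.003 0.002 0.07 0 0.03;0.003 0.002 0.07 0 0.03;0.003 0.002 0.07 0 0.03' 25 >/dev/null;python3 to.py .4517 .0147 .0539 177.8
```

```text
at [0.4516 0.0152 0.06  ] [1.8000e+02 6.0000e-02 1.7778e+02] t 21.25 g 0.0362 f [ 1.1 -0.2 -0.5]
shift [-0.0002 -0.0005  0.0061] turn -0.02 rows 0.1
```

```bash
python3 -m handwheel '0 0 0.001 0 0.03;0 0 0.002 0 0.03;0 0 0.003 0 0.03;0 0 0.004 0 0.03;0 0 0.005 0 0.03;0 0 0.0055 0 0.03;0 0 0.0055 0 0.03;0 0 0.0055 0 0.03' 25 | grep -E 'pos|^force' ;for i in 1 ; do python3 -m handwheel '0 0 0.0005 0 0.03;0 0 0.0005 0 0.03;0 0 0.0005 0 0.03;0 0 0.0005 0 0.03' 25 | grep -E 'pos|^force'; done
```

```text
tool_pos: [0.4508, 0.0152, 0.054]
force: [0.4, 0.2, -1.1]
tool_pos: [0.4509, 0.0152, 0.0537]
force: [-1.5, 0.3, 1.3]
```

Contact. Release, rise and check.

```bash
python3 -m handwheel '0 0 0 0 0.04;0 0 0 0 0.04;0 0 0 0 0.045;0 0 0 0 0.06;0 0 0 0 0.06;0 0 0 0 0.06' 25 | grep width; python3 -m handwheel '0 0 -0.01 0 0.06;0 0 -0.03 0 0.06;0 0 -0.07 0 0.06;0 0 -0.11 0 0.06;0 0 -0.13 0 0.06;0 0 -0.13 0 0.06'>/dev/null; python3 to.py .659 -.172 .13 170
python3 - <<'E'
from cell import read_camera
from brass import *
c=read_camera("wrist"); np.savez("pics/w9.npz",**c); cv2.imwrite("pics/w9.png",c["color"])
print([(x[0].tolist(),x[1][4],plane(c,*x[0],.067).round(4).tolist()) for x in blobs(brass(c["color"]),15) if x[1][4]<600 and 180<x[0][0]<330])
E
```

```text
grip_width: 0.0559
at [0.4543 0.0155 0.1896] [179.82   0.58 177.77] t 23.25 g 0.0599 f [ 0.6  0.7 -0.1]
shift [-0.2119 -0.1794  0.0596] turn 7.77 rows 6.8
[([252.3, 140.5], 115, [0.4132, 0.0173, 0.067]), ([252.4, 163.3], 111, [0.4327, 0.0166, 0.067]), ([252.4, 182.6], 102, [0.45, 0.0159, 0.067]), ([252.3, 201.9], 100, [0.4678, 0.0151, 0.067]), ([252.5, 217.4], 30, [0.4827, 0.0147, 0.067])]
```

f3 is centred at (.450,.0159), about 1–2 mm off, and straight. Next is f2.

```bash
python3 -m handwheel '-0.025 -0.021 0 2 0.06;-0.056 -0.047 0.005 5 0.06;-0.087 -0.073 0.015 7.8 0.06;-0.118 -0.1 0.027 7.8 0.06;-0.149 -0.126 0.04 7.8 0.06;-0.18 -0.152 0.05 7.8 0.06;-0.2 -0.17 0.058 7.8 0.06;-0.208 -0.178 0.058 7.8 0.06' >/dev/null; python3 -m handwheel '0 0 0 0 0.06;0 0 0 0 0.06;0 0 0 0 0.06' >/dev/null
python3 - <<'E'
from cell import read_camera
from brass import *
c=read_camera("wrist"); np.savez("pics/w10.npz",**c); cv2.imwrite("pics/w10.png",c["color"])
print([(x[0].tolist(),x[1][4],plane(c,*x[0],.041).round(4).tolist()) for x in blobs(brass(c["color"]),15) if x[1][4]<600 and 180<x[0][0]<330])
E
python3 to.py .659 -.172 .03 170
```

```text
[([249.2, 175.5], 130, [0.6297, -0.1681, 0.041]), ([249.1, 202.3], 144, [0.6504, -0.1719, 0.041]), ([249.0, 223.8], 138, [0.6677, -0.1751, 0.041])]
at [ 0.6511 -0.1692  0.1254] [ 1.7993e+02 -5.0000e-02  1.7005e+02] t 24.27 g 0.0601 f [0.2 0.5 0.3]
shift [-0.0082 -0.0014  0.0954] turn 0.05 rows 2.3
```

View pics/w10.png

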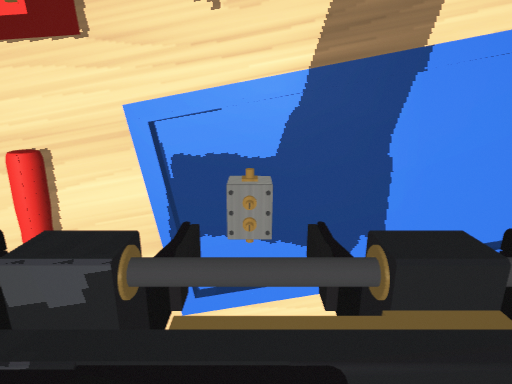

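f2 is at column 249, rows 202 and 224. The centre is (.659,-.1735) and the yaw about -10.4°.

```bash
python3 to.py .6593 -.1733 .03 169.7|tail -1; python3 -m handwheel '-0.008 -0.003 0.03 0.3 0.06;-0.008 -0.003 0.06 0.3 0.06;-0.008 -0.003 0.08 0.3 0.06;-0.008 -0.003 0.086 0.3 0.06;-0.008 -0.003 0.086 0.3 0.06;-0.008 -0.003 0.086 0.3 0.06' >/dev/null;  python3 to.py .6593 -.1733 .03 169.7
```

```text
shift [-0.0087 -0.0026  0.0954] turn 0.35 rows 2.3
at [ 0.6597 -0.1743  0.0409] [1.7997e+02 8.0000e-02 1.6974e+02] t 24.77 g 0.0602 f [-0.2 -0.3  0.9]
shift [0.0005 0.001  0.0109] turn 0.04 rows 0.3
```

```bash
python3 -m handwheel '0 0.001 0.005 0 0.06;0 0.001 0.01 0 0.06;0 0.001 0.01 0 0.05;0 0.001 0.01 0 0.03;0 0.001 0.01 0 0.03;0 0.001 0.01 0 0.03;0 0.001 0.01 0 0.03;0 0.001 0.01 0 0.03' 25 >/dev/null; python3 -m handwheel '0 0 0 0 0.03;0 0 0 0 0.03;0 0 0 0 0.03;0 0 0 0 0.03' 25; python3 -m handwheel '0 0 -0.005 0 0.03;0 0 -0.02 0 0.03;0 0 -0.045 0 0.03;0 0 -0.07 0 0.03;0 0 -0.09 0 0.03;0 0 -0.115 0 0.03;0 0 -0.12 0 0.03;0 0 -0.12 0 0.03' 25; python3 to.py .4555 .1105 .15 177.8
```

```text
time_s: 25.77
tool_pos: [0.6595, -0.1742, 0.0299]
tool_rot: [180.0, 0.0, 169.7]
force: [-0.1, 0.0, 1.9]
grip_width: 0.036
grasp_force: 25.0
time_s: 26.43
tool_pos: [0.6609, -0.1746, 0.153]
tool_rot: [180.0, 0.3, 169.7]
force: [0.4, 0.4, -1.3]
grip_width: 0.0356
grasp_force: 25.0
at [ 0.6609 -0.1746  0.153 ] [179.99   0.31 169.68] t 26.43 g 0.0356 f [ 0.4  0.4 -1.3]
shift [0.2531 0.2437 0.003 ] turn -8.12 rows 8.4
```

```bash
python3 -m handwheel '0.01 0.01 0 0 0.03;0.032 0.031 0 -2 0.03;0.058 0.056 0 -4 0.03;0.084 0.081 0 -6 0.03;0.11 0.106 0 -8.1 0.03;0.136 0.131 0 -8.1 0.03;0.162 0.156 0 -8.1 0.03;0.184 0.177 0 -8.1 0.03' 25 >/dev/null; python3 to.py .4555 .1105 .15 177.8
```

```text
at [0.5072 0.0353 0.1481] [ 1.7999e+02 -1.6000e-01  1.7788e+02] t 27.1 g 0.0356 f [-0.8  0.9 -0.4]
shift [ 0.0545  0.0733 -0.0019] turn 0.08 rows 2.2
```

```bash
python3 -m handwheel '0.017 0.022 0 0 0.03;0.034 0.044 0 0 0.03;0.044 0.058 0 0 0.03;0.05 0.066 0 0 0.03;0.05 0.066 0 0 0.03;0.05 0.066 0 0 0.03;0.05 0.066 0 0 0.03' 25 >/dev/null; python3 to.py .4555 .1105 .0539 177.8
python3 - <<'E'
from cell import read_camera
from brass import *
c=read_camera("wrist"); np.savez("pics/w11.npz",**c); cv2.imwrite("pics/w11.png",c["color"])
E
```

```text
at [0.4632 0.0995 0.1493] [-1.7995e+02  1.0000e-02  1.7768e+02] t 27.68 g 0.0356 f [-0.3 -0.7 -0.6]
shift [0.0081 0.0107 0.0954] turn -0.12 rows 2.3
```

View pics/w11.png

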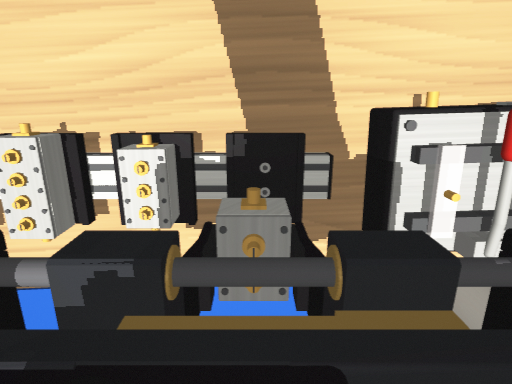

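The held f2 is straight at column 253. The target nest has its bolts at (265,167)/(265,192), and the jig's near edge is at column 370. The gripper body will be about 107 mm up, above the 90 mm jig. I'll move over and lower.

```bash
python3 -m handwheel '0.004 0.005 0 0 0.03;0.008 0.0105 0.005 0 0.03;0.008 0.0105 0.025 0 0.03;0.008 0.0105 0.05 0 0.03;0.008 0.0105 0.07 0 0.03;0.008 0.0105 0.082 0 0.03;0.008 0.0105 0.088 0 0.03;0.008 0.0105 0.088 0 0.03' 25 >/dev/null;  python3 -m handwheel '0 0 0 0 0.03;0 0 0 0 0.03;0 0 0 0 0.03' 25; python3 to.py .4555 .1105 .0539 177.8
```

```text
time_s: 28.65
tool_pos: [0.4558, 0.1121, 0.0626]
tool_rot: [179.9, 0.1, 177.8]
force: [0.4, -0.0, -0.8]
grip_width: 0.0359
grasp_force: 25.0
at [0.4558 0.1121 0.0626] [1.7994e+02 1.1000e-01 1.7779e+02] t 28.65 g 0.0359 f [ 0.4 -0.  -0.8]
shift [ 0.0003 -0.0016  0.0087] turn -0.01 rows 0.2
```

```bash
python3 -m handwheel '0 -0.0015 0.002 0 0.03;0 -0.0015 0.004 0 0.03;0 -0.0015 0.005 0 0.03;0 -0.0015 0.006 0 0.03;0 -0.0015 0.007 0 0.03;0 -0.0015 0.008 0 0.03;0 -0.0015 0.008 0 0.03;0 -0.0015 0.008 0 0.03' 25 | grep -E 'pos|^force' ;for i in 1 ; do python3 -m handwheel '0 0 0.0005 0 0.03;0 0 0.0005 0 0.03;0 0 0.0005 0 0.03;0 0 0.0005 0 0.03' 25 | grep -E 'pos|^force'; done
```

```text
tool_pos: [0.455, 0.1103, 0.0537]
force: [-1.5, 0.2, 3.0]
tool_pos: [0.455, 0.1103, 0.0537]
force: [-3.0, 0.1, 6.7]
```

Contact. Release, rise and check.

```bash
python3 -m handwheel '0 0 0 0 0.04;0 0 0 0 0.04;0 0 0 0 0.045;0 0 0 0 0.06;0 0 0 0 0.06;0 0 0 0 0.06' 25 | grep width; python3 -m handwheel '0 0 -0.01 0 0.06;0 0 -0.03 0 0.06;0 0 -0.07 0 0.06;0 0 -0.11 0 0.06;0 0 -0.15 0 0.06;0 0 -0.19 0 0.06;0 0 -0.2 0 0.06;0 0 -0.2 0 0.06'>/dev/null; python3 -m handwheel '0 -0.03 0 0 0.06;0 -0.06 0 0 0.06;0 -0.06 0 0 0.06;0 -0.06 0 0 0.06'
python3 - <<'E'
from cell import env,read_camera
from brass import *
c=read_camera("wrist"); np.savez("pics/w12.npz",**c)
for x in blobs(brass(c["color"]),15):
    if x[1][4]<300 and x[0][1]<230: print(x[0].tolist(),x[1][4],plane(c,*x[0],.067).round(4).tolist())
s=read_camera("side"); cv2.imwrite("pics/end.png",np.vstack([cv2.resize(c["color"][70:240],(800,266)),cv2.resize(s["color"][100:300,120:400],(466,333)) @np.eye(3) if 0 else np.pad(cv2.resize(s["color"][100:300,120:400],(466,333)),((0,0),(0,334),(0,0)))]))
E
```

```text
grip_width: 0.0561
time_s: 31.15
tool_pos: [0.4519, 0.0485, 0.252]
tool_rot: [-180.0, -0.1, 177.6]
force: [0.1, -0.1, -1.0]
grip_width: 0.0601
grasp_force: 0.0
[472.5, 4.0] 95 [0.2987, 0.2609, 0.067]
[489.8, 1.8] 49 [0.2975, 0.2768, 0.067]
[455.0, 7.5] 108 [0.3009, 0.245, 0.067]
[429.0, 16.2] 143 [0.3073, 0.2214, 0.067]
[426.1, 108.4] 113 [0.3919, 0.2277, 0.067]
[50.2, 122.7] 97 [0.3897, -0.1573, 0.067]
[137.4, 130.7] 90 [0.4016, -0.0688, 0.067]
[223.1, 138.6] 78 [0.4135, 0.0193, 0.067]
[42.2, 141.3] 90 [0.4083, -0.1698, 0.067]
[308.0, 146.6] 79 [0.4256, 0.1079, 0.067]
[133.1, 149.0] 80 [0.4203, -0.0761, 0.067]
[45.2, 157.9] 89 [0.4258, -0.1706, 0.067]
[222.2, 157.1] 74 [0.4329, 0.0171, 0.067]
[134.8, 165.7] 78 [0.4382, -0.0769, 0.067]
[310.2, 165.3] 75 [0.4457, 0.1103, 0.067]
[222.8, 173.5] 73 [0.4507, 0.0165, 0.067]
[48.1, 174.3] 83 [0.4436, -0.1714, 0.067]
[506.7, 173.2] 48 [0.4633, 0.3215, 0.067]
[439.4, 175.3] 46 [0.4626, 0.2495, 0.067]
[136.7, 181.7] 74 [0.4558, -0.0773, 0.067]
[309.4, 181.4] 72 [0.4634, 0.1096, 0.067]
[223.3, 189.2] 69 [0.4682, 0.0158, 0.067]
[51.4, 190.1] 80 [0.4612, -0.1717, 0.067]
[138.4, 197.5] 74 [0.4737, -0.078, 0.067]
[305.9, 195.4] 27 [0.4791, 0.1058, 0.067]
[54.1, 205.6] 83 [0.479, -0.1726, 0.067]
[225.2, 202.4] 26 [0.4834, 0.0169, 0.067]
[145.4, 210.4] 23 [0.4889, -0.0724, 0.067]
[67.0, 218.0] 21 [0.4942, -0.1613, 0.067]
[413.5, 221.0] 40 [0.5143, 0.2266, 0.067]
```

View pics/end.png

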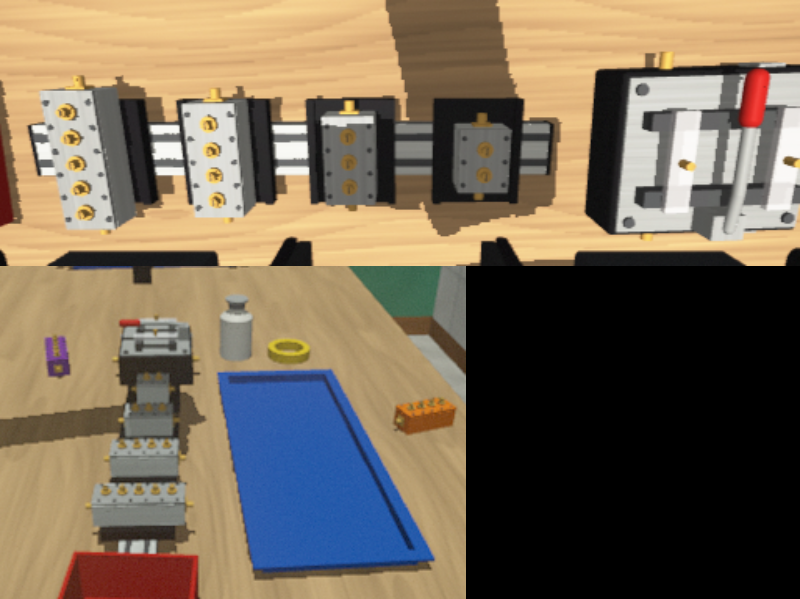

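The final view shows all four filters flat and straight, in the order 5, 4, 3, 2 toward the jig. Centre offsets are about 1–2 mm (f2 at (.4546,.110)), the bottle is upright and the tray is empty. I'm handing in.

```bash
python3 -c "
from cell import env; print(env.sign_off())"
```

```text
the job is handed in; nothing more can be done
None
```

Job handed in at about 31 s on the robot clock: all four filters are flat in their nests in size order, the shortest next to the jig and the longest farthest away, each about 1–2 mm from centre by the wrist camera, and the bottle is still upright.

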